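Run a fingertip along the supplies box to shut its lids

TASK

Shut the supplies box by running your fingertips lightly along its row of five open lids, starting at the end the lids lean towards: push each lid over and down flat with the fingertips, one after the other along the row, until all five lie flush. Touch the lids only lightly, never lift the box or shove it along the desk, leave the tube rack, cup, jar and bottle as they stand, and finish with the hand clear.

Things in the scene. Friction and masses are not known exactly. Their poses are not given: they have to be found in the camera images.
- box: grey plastic supplies box, loose on the desk, 0.7 to 1.2 kg, 64 (x) by 194 (y) by 40 mm high: five cells in a row along its y axis, centres at y = -76, -38, 0, 38, 76 mm. Origin: centre of the underside; z up. Each cell has a white lid, hinged on its -y wall; at the start all stand open, leaning 5 to 20 degrees past upright towards -y, free edges up to 73 mm above the desk
- lid1 (a joint): angle (rad) of the first lid from the box's -y end: 0 shut flat, 1.57 upright, up to 1.95 leaning to -y. Plate 60 (x) by 33 by 3 mm, thumb tab 6 mm past the box's -x side. Hinge along the box's x at y = -92.5, z = 40 mm; shut, it reaches 33 mm in +y, top 43 mm above the desk. Stiff hinge: stays where left, moves with under 1 N at the free edge; a push in +y folds it shut
- lid2 (a joint): angle (rad) of the second lid from the box's -y end, like lid1: 0 shut flat, 1.57 upright; hinge at y = -54.5 mm in the box's frame
- lid3 (a joint): angle (rad) of the third lid from the box's -y end, like lid1: 0 shut flat, 1.57 upright; hinge at y = -16.5 mm in the box's frame
- lid4 (a joint): angle (rad) of the fourth lid from the box's -y end, like lid1: 0 shut flat, 1.57 upright; hinge at y = 21.5 mm in the box's frame
- lid5 (a joint): angle (rad) of the fifth lid from the box's -y end, like lid1: 0 shut flat, 1.57 upright; hinge at y = 59.5 mm in the box's frame
- rack: bystander: black tube rack 62 by 132 mm with purple-capped sample tubes, 91 mm high, loose; origin at the centre of the underside
- cup: bystander: empty paper cup, 72 mm across, 88 mm high, light and loose; origin at the centre of the underside
- jar: bystander: small sample jar, 44 mm across, 58 mm high, loose; origin at the centre of the underside
- bottle: bystander: white antiseptic bottle, 68 mm across, 190 mm high, loose; origin at the centre of the underside
There are look-alikes about, which are no part of the job. Leave any turquoise look-alike of the box alone.

How it is judged (in metres and radians):
On the way, in this order (a step that is already met when the one before it is completed fails the run):
1. the first lid is shut, under the fingers (value of joint lid1 below 0.15 rad and contact force between the fingers and box above 0.03 N and value of joint each of lid2, lid3, lid4, lid5 above 0.5 rad).
2. the second lid is shut, under the fingers (value of joint lid2 below 0.15 rad and contact force between the fingers and box above 0.03 N and value of joint each of lid3, lid4, lid5 above 0.5 rad).
3. the third lid is shut, under the fingers (value of joint lid3 below 0.15 rad and contact force between the fingers and box above 0.03 N and value of joint each of lid4, lid5 above 0.5 rad).
4. the fourth lid is shut, under the fingers (value of joint lid4 below 0.15 rad and contact force between the fingers and box above 0.03 N and value of joint lid5 above 0.5 rad).
5. the fifth lid is shut, under the fingers (value of joint lid5 below 0.15 rad and contact force between the fingers and box above 0.03 N).
At the end, for the whole second after the job is handed in: all five lids shut within 0.15 rad (about 9 degrees, free edge within 5 mm of flush), the box upright, at rest and within 20 mm of where it stood (value of joint each of lid1, lid2, lid3, lid4, lid5 below 0.15 rad and distance of box from where it was at the start of the episode below 0.02 m and angle between box's own z axis and vertical below 0.05 rad and linear speed of box below 0.01 m/s); the robot touches nothing.
It fails at once if the box is shoved, dragged or lifted more than 20 mm, or tipped (distance of box from where it was at the start of the episode above 0.02 m or angle between box's own z axis and vertical above 0.15 rad).
It fails at once if the box is lifted off the desk (height (world z) of box above 0.008 m).
It fails at once if the fingers press on the box or its lids with more than 30 N (contact force between the fingers and box above 30 N).
It fails at once if the tube rack, cup, jar or bottle is moved more than 25 mm, lifted or tipped (distance of any of rack, cup, jar, bottle from where it was at the start of the episode above 0.025 m or angle between any of rack, cup, jar, bottle's own z axis and vertical above 0.3 rad).
It also fails if it takes over 40 s, if anything falls off the work surface, if the arm or the gripper's body presses on something with over 40 N, if the wrist force passes 120 N, or if a joint passes its speed limit or range.

ROBOT

A 6-joint arm with a two-finger parallel gripper is mounted at the origin on the work surface. World frame = base frame: x ahead of the robot, y to its left, z up, the work surface at z = 0. Lengths are in m, angles in degrees, forces in N, time in s.
With the tool pointing down it reaches from about 0.4 to 0.825 m from the base axis. Payload 7 kg.
Tool frame: the origin (TCP) lies on the centre line of the jaws, within the pads' length; the fingertips stand 11 mm ahead of it and the grasp point (between the pads) lies 8 mm behind it; z points along the fingers, y is the line along which they close (so a half turn about z gives the same grasp; the last joint's range is limited). The gripper opens to 88 mm and grips with 3 to 60 N. Pads are 19 mm wide; open, the fingers measure 130 mm over their backs; the gripper's body (78 mm by 193 mm) begins 47 mm behind the grasp point.
Start: joints at [85.835, 20.546, 0.682, 0, -70.136, -16.507], TCP at [0.238, 0.632, 0.238] pointing down, gripper open.
Joint ranges: [-176.03, 176.03], [-82.01, 121.73], [-58.28, 71.71], [-173.87, 95.51], [-174.79, -0.11], [-173.66, 173.66]. Speed limits (degrees/s): [136.94, 136.94, 172.46, 180, 180, 180].

INTERFACE

Orientations are given as [roll, pitch, yaw] about the fixed x, y, z axes, in that order (R = Rz(yaw) Ry(pitch) Rx(roll)).
In Python, from plant import r, capture, camera_model, job gives the robot as it stands.
- The arm moves only by the tool drive_tool, never from a script. Its argument "increments" is a list that holds one entry, the list of rows, each a list of 5 numbers: the gripper's target within -1 to 1 (fully open at 1, half-way at 0, shut at -1), then the shift along the tool's x, y, z scaled (see below), then the turn about the tool's z scaled (see below). In form: [[[gripper, tx, ty, tz, roll], ...]]. A call has 1 to 5 rows; each row is the pose to reach, as a shift and turn from the pose commanded when the call began, along the tool's axes at that moment, turning the shorter way round; what a row does not reach only later rows make up. The controller multiplies each number of a shift by 120 mm and each number of a turn by 360 degrees. A row lasts 1/8 s, in which the tool goes at most 62.5 mm and 10.7 degrees, less where a joint would pass 70% of its speed; a pose out of reach is approached as far as the arm can. A call with a number of a shift or a turn outside -1 to 1 is refused whole. A call with a gripper value outside its range is refused whole. The fingers move at their own pace and stop on an object; "squeeze" is the grip in N (left out, the last holds). Time passes only in rows, so rows that repeat a pose let the fingers close. It gives the time, the measured TCP pose, the force, the opening and the grip force at its end, in the units of the state.
- r.get_state(): the state, without advancing time (a new reading comes with each control period).
- capture(name): name is "side" or "top"; returns the picture (384x512x3 uint8, red, green, blue); there is no depth.
- camera_model(name): a dict with "camera_matrix" (3x3 intrinsics, pixels), "rvec" (rotation vector, rad) and "tvec" (3), from world to camera coordinates, as OpenCV has them. Camera axes: x right, y down, z forward; pixel columns grow to the right and rows downward; lengths in m; the calibration is good to about 2 mm. A picture is of the moment at which its call begins. camera_model takes no time and is no camera call.
- job.close_job(): hands the job in; it is judged then, once.
The state is a dict: "time_s": time; "joints": joint angles; "qd": joint speeds; "joint_torque": joint torques, N m; "tcp_pos": TCP position; "eef_rot": TCP orientation; "contact_force": force on the tool from outside, world axes, zero at the start; "moment": the same for the moment, N m; "gripper_width": finger opening in m; "gripper_force": force on a finger pad.
Only numpy, scipy, OpenCV 4.12 (cv2) and the standard library are available. Lean on these libraries where they do the work, as an engineer would, in place of code of your own. Each camera call takes 0.05 s, during which the arm holds its last target. There are 200 camera calls.

## Working session

There is one attempt and no reset: what is moved stays moved. The work goes in short steps, Python scripts to look and compute and a tool call to move; the robot and the scene stay as the last step left them, time stands still between calls to the robot, and variables do not carry over. Pictures are saved under pics/ and viewed, at most 10 in all, crops included, and the job is handed in when it is done.

Besides the shell and the picture viewer there is one more tool, called after "Emit:" as a command line: name --argument value ..., lists and objects as JSON in quotes. drive_tool: Moves the arm, as the interface text tells. Its arguments: {"type":"object","properties":{"increments":{"type":"array"},"squeeze":{"type":"number"}},"required":["increments"]}

```bash
mkdir -p pics; ls; python3 - <<'E'
from plant import r, capture, camera_model, job
import cv2
print(r.get_state())
for n in("side","top"):
    cv2.imwrite(f"pics/{n}0.png",capture(n)[:,:,::-1]); m=camera_model(n); print(n,m)
E
```

```text
pics
{'time_s': 0.0, 'joints': array([ 8.58362455e+01,  2.05918471e+01,  6.34016053e-01, -1.89018391e-02,
       -7.01353136e+01, -1.65071048e+01]), 'qd': array([ 0.00345816, -0.06647216,  0.04785792,  0.06045374,  0.08101726,
        0.0832363 ]), 'joint_torque': array([ 9.36799697e-04, -5.82712841e+01,  2.93050790e+01,  6.99706122e+00,
        7.13090019e-03, -1.48838835e-04]), 'tcp_pos': array([0.2381373 , 0.63110283, 0.23662369]), 'eef_rot': array([ 1.79905645e+02, -9.43144681e-03, -2.06772889e+01]), 'contact_force': array([-0.03871057, -0.38236907, -0.1653258 ]), 'moment': array([-0.00269086, -0.00903345, -0.0391923 ]), 'gripper_force': 0.0, 'gripper_width': 0.08785237109841494}
side {'camera_matrix': array([[472.01604125,   0.        , 254.93984954],
       [  0.        , 472.01604125, 195.50865438],
       [  0.        ,   0.        ,   1.        ]]), 'rvec': array([ 2.28437351, -0.90770715,  0.34567619]), 'tvec': array([-0.40512264,  0.22761993,  1.27377462])}
top {'camera_matrix': array([[416.8772744 ,   0.        , 257.37905868],
       [  0.        , 416.8772744 , 191.53815873],
       [  0.        ,   0.        ,   1.        ]]), 'rvec': array([ 2.15080674, -2.04428692,  0.23800483]), 'tvec': array([-0.10512057,  0.48753462,  0.98246131])}
```

View pics/side0.png

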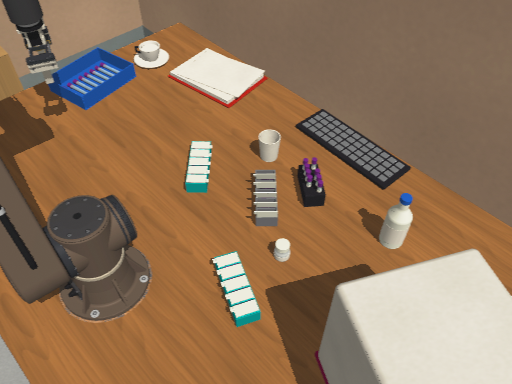

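View pics/top0.png

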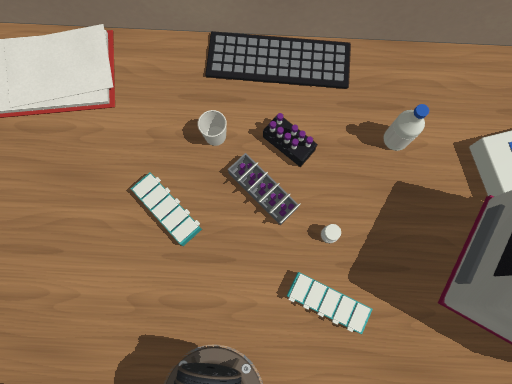

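The side picture shows the grey box at about (265,197), the rack at (312,182), the cup at (269,145) and the jar at (283,250). In the top picture the grey box is at about (263,190), with its lids standing open. I'll zoom in next.

```bash
python3 - <<'E'
import cv2,numpy as np
a=cv2.imread("pics/top0.png")[140:240,210:350]; b=cv2.imread("pics/side0.png")[155:240,225:335]
a=cv2.resize(a,(560,400),interpolation=cv2.INTER_CUBIC)
b=cv2.resize(b,None,fx=4,fy=4,interpolation=cv2.INTER_CUBIC)
cv2.imwrite("pics/zt.png",a);cv2.imwrite("pics/zs.png",b)
E
```

```text
(no output)
```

View pics/zt.png

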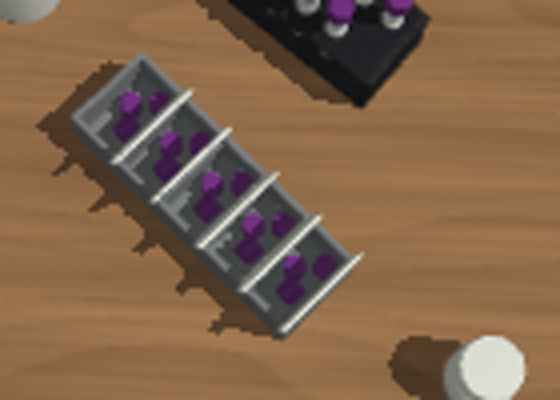

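View pics/zs.png

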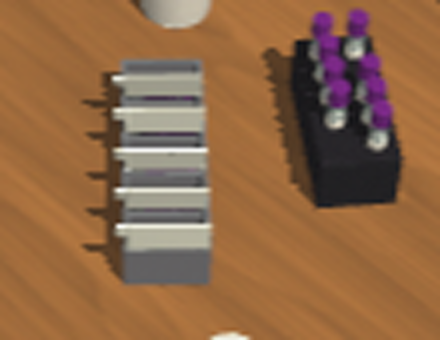

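The top crop shows the rim corners at about (245,154), (228,170) and (281,224). Lid 1 is at the lower-right end, by the jar. In the side crop the -y face bottom edge runs from (256,226) to (277,226), and the tabs are on the robot side. Now I'll cast rays.

```bash
cat > h.py <<'E'
import cv2,numpy as np
from plant import r,capture,camera_model,job
def ray(n,p,z):
    m=camera_model(n);R=cv2.Rodrigues(m["rvec"])[0];c=-R.T@m["tvec"]
    d=R.T@np.linalg.solve(m["camera_matrix"],[p[0],p[1],1.]); return c+d*(z-c[2])/d[2]
def proj(n,P):
    m=camera_model(n);return cv2.projectPoints(np.float64(P).reshape(-1,3),m["rvec"],m["tvec"],m["camera_matrix"],None)[0][:,0]
E
python3 - <<'E'
from h import *
np.set_printoptions(precision=4,suppress=True)
T=lambda a,b:(210+a/4-.4,140+b/4-.4)
S=lambda a,b:(225+a/4-.4,155+b/4-.4)
A=ray("top",T(142,55),.04);B=ray("top",T(73,118),.04);C=ray("top",T(283,338),.04)
print("rim",A,B,C,np.linalg.norm(A-B),np.linalg.norm(B-C))
D=ray("side",S(125,283),0);E=ray("side",S(208,283),0);print("side",D,E,np.linalg.norm(D-E))
y=(B-C)/np.linalg.norm(B-C);print("yaw y-axis",np.degrees(np.arctan2(y[1],y[0])), "box yaw",np.degrees(np.arctan2(-y[0],y[1])))
x=np.array([y[1],-y[0],0]);cen=(B+C)/2+x*.032;print("cen",cen,"alt",(D+E)/2+y*.097, A-x*.032-y*.097)
# segmentation checks: jar, cup, bottle, rack approximations
print("jar",ray("top",(331,233),.055),"cup",ray("top",(212,126),.08),"rack",ray("top",(290,142),.06))
# lid free edges in the top view (tops ~0.072)
for e in [((192,93),(113,162)),((231,130),(153,203)),((278,176),(198,248)),((320,218),(241,291)),((361,257),(283,332))]:
    P=[ray("top",T(*q),.07) for q in e]; print([( (p-cen)@x*1e3,(p-cen)@y*1e3) for p in P])
s=r.get_state();print(s["tcp_pos"],s["eef_rot"])
E
```

```text
rim [ 0.5958 -0.0432  0.04  ] [ 0.5512 -0.0015  0.04  ] [ 0.4159 -0.1413  0.04  ] 0.06106603997334473 0.19457198972320905
side [ 0.4241 -0.1453  0.    ] [ 0.4689 -0.1874  0.    ] 0.061451468068294754
yaw y-axis 45.95049280966386 box yaw -44.04950719033614
cen [ 0.5066 -0.0937  0.04  ] alt [ 0.514  -0.0967  0.    ] [ 0.5053 -0.0907  0.04  ]
jar [ 0.398  -0.2648  0.055 ] cup [0.6506 0.0426 0.08  ] rack [ 0.6254 -0.1569  0.06  ]
[(np.float64(28.83180006715617), np.float64(50.78408717109539)), (np.float64(-37.298814835148534), np.float64(51.57562257938975))]
[(np.float64(30.165506035814555), np.float64(16.72182930256688)), (np.float64(-36.9054609014594), np.float64(15.565914717453763))]
[(np.float64(31.133486210119802), np.float64(-24.509713761373046)), (np.float64(-35.988569792882544), np.float64(-23.945312427151453))]
[(np.float64(31.596790828583313), np.float64(-61.314250542643016)), (np.float64(-35.123009618002676), np.float64(-61.24455587830321))]
[(np.float64(32.91486026208426), np.float64(-95.94147922131225)), (np.float64(-33.86557858729139), np.float64(-96.81360650051853))]
[0.2382 0.6311 0.2367] [179.9127  -0.0091 -20.6789]
```

Emit:
drive_tool --increments '[[[-1, 0.4, 0.4, 0, 0.03], [-1, 0.7, 0.7, 0, 0.06], [-1, 1, 1, 0, 0.09], [-1, 1, 1, 0, 0.12], [-1, 1, 1, 0, 0.148]]]' --squeeze 5

```text
time_s: 0.72
tcp_pos: [0.3085, 0.476, 0.2376]
eef_rot: [180.0, 0.0, -74.4]
contact_force: [0.2, 0.2, 0.2]
gripper_width: 0.0431
gripper_force: 0.0
```

```bash
cat >> h.py <<'E'
from scipy.spatial.transform import Rotation as Ro
CEN=np.array([.508,-.0935]);YA=46.5
def to(by,tipz,bx=0.,yaw=YA-180):
    """numbers from the measured pose to box-frame point (mm), tip height mm"""
    s=r.get_state();R=Ro.from_euler("xyz",s["eef_rot"],degrees=True)
    a=np.radians(YA);y=np.array([np.cos(a),np.sin(a)]);x=np.array([y[1],-y[0]])
    P=np.r_[CEN+(by*y+bx*x)/1e3,tipz/1e3+.011]
    return np.round(R.inv().apply(P-s["tcp_pos"])/.12,3), round(((s["eef_rot"][2]-yaw+180)%360-180)/360,4)
def where():
    s=r.get_state();a=np.radians(YA);y=np.array([np.cos(a),np.sin(a)]);x=np.array([y[1],-y[0]]);d=(s["tcp_pos"][:2]-CEN)*1e3
    print("t",round(s["time_s"],2),"by",round(d@y,1),"bx",round(d@x,1),"tip",round(s["tcp_pos"][2]*1e3-11,1),"rot",s["eef_rot"].round(2),"F",s["contact_force"].round(2),"w",s["gripper_width"])
E
python3 -c "
from h import *
where();print(r.get_state()['tcp_pos']);print(to(-125,200))"
```

```text
t 0.72 by 275.8 bx -536.7 tip 226.6 rot [ 1.7999e+02  1.0000e-02 -7.4360e+01] F [0.21 0.23 0.18] w 0.04310006127377071
[0.30853411 0.47600572 0.23764803]
(array([5.553, 0.573, 0.221]), np.float64(0.1643))
```

Emit:
drive_tool --increments '[[[-1, 0.4, -0.1, 0, 0.03], [-1, 0.7, -0.2, 0, 0.06], [-1, 1, -0.3, 0, 0.09], [-1, 1, -0.3, 0, 0.12], [-1, 1, -0.3, 0, 0.148]]]'

```text
time_s: 1.35
tcp_pos: [0.3762, 0.3708, 0.2374]
eef_rot: [180.0, -0.0, -127.6]
contact_force: [-0.6, 0.3, 0.5]
gripper_width: 0.0006
gripper_force: 0.0
```

```bash
python3 -c "
from h import *
where();print(r.get_state()['tcp_pos']);print(to(-125,200))"
```

```text
t 1.35 by 246.0 bx -415.2 tip 226.4 rot [ 1.7999e+02 -2.0000e-02 -1.2765e+02] F [-0.59  0.3   0.52] w 0.0005782903180062626
[0.37618145 0.37077402 0.23738728]
(array([ 3.429, -3.127,  0.221]), np.float64(0.0163))
```

Emit:
drive_tool --increments '[[[-1, 0.33, -0.33, 0, 0.01], [-1, 0.67, -0.67, 0, 0.016], [-1, 1, -1, 0, 0.016], [-1, 1, -1, 0, 0.016]]]'

```text
time_s: 1.85
tcp_pos: [0.3986, 0.2003, 0.2376]
eef_rot: [180.0, -0.0, -133.2]
contact_force: [0.3, 0.2, 0.8]
gripper_width: 0.0004
gripper_force: 0.0
```

Emit:
drive_tool --increments '[[[-1, 0.33, -0.33, 0, 0], [-1, 0.67, -0.67, 0, 0], [-1, 1, -1, 0, 0], [-1, 1, -1, 0, 0]]]'

```text
time_s: 2.35
tcp_pos: [0.4045, 0.0313, 0.2375]
eef_rot: [180.0, -0.0, -133.2]
contact_force: [1.5, 1.2, -0.8]
gripper_width: 0.0009
gripper_force: 0.0
```

Emit:
drive_tool --increments '[[[-1, 0.33, -0.33, 0, 0], [-1, 0.67, -0.67, 0, 0], [-1, 1, -1, 0, 0], [-1, 1, -1, 0, 0]]]'

```text
time_s: 2.85
tcp_pos: [0.4109, -0.1382, 0.2371]
eef_rot: [180.0, -0.1, -133.3]
contact_force: [-0.7, 1.0, 0.1]
gripper_width: 0.0005
gripper_force: 0.0
```

```bash
python3 -c "
from h import *
where();print(r.get_state()['tcp_pos'],r.get_state()['joints']);print(to(-130,100))"
```

```text
t 2.85 by -99.3 bx -39.7 tip 226.1 rot [ 1.7997e+02 -6.0000e-02 -1.3328e+02] F [-0.7   0.96  0.08] w 0.0004939539500461122
[ 0.41085506 -0.13817481  0.23710202] [ 7.68405455e+00 -2.98002254e+00 -2.79192526e+01  1.19843470e-02
 -6.51267365e+01 -5.09673018e+01]
(array([ 0.256, -0.331,  1.051]), np.float64(0.0006))
```

Emit:
drive_tool --increments '[[[-1, 0.26, -0.33, 0, 0], [-1, 0.26, -0.33, 0.3, 0], [-1, 0.26, -0.33, 0.6, 0], [-1, 0.26, -0.33, 0.9, 0], [-1, 0.26, -0.33, 1, 0]]]'

```text
time_s: 3.48
tcp_pos: [0.4179, -0.1844, 0.1157]
eef_rot: [179.8, -0.1, -132.9]
contact_force: [-0.0, 0.5, 0.8]
gripper_width: 0.0009
gripper_force: 0.0
```

```bash
python3 -c "
from h import *
where();print(to(-125,62))
a=capture('side')[130:260,200:340];b=capture('top')[130:250,190:350]
cv2.imwrite('pics/a1.png',np.vstack([cv2.resize(a,(420,390),interpolation=2)[:,:420]])[:,:,::-1])
cv2.imwrite('pics/b1.png',cv2.resize(b,None,fx=3.5,fy=3.5,interpolation=2)[:,:,::-1])"
```

```text
t 3.48 by -128.0 bx -2.8 tip 104.7 rot [ 1.7985e+02 -1.3000e-01 -1.3292e+02] F [-0.05  0.48  0.8 ] w 0.0009212167673088069
(array([-0.025, -0.024,  0.356]), np.float64(0.0016))
```

View pics/a1.png

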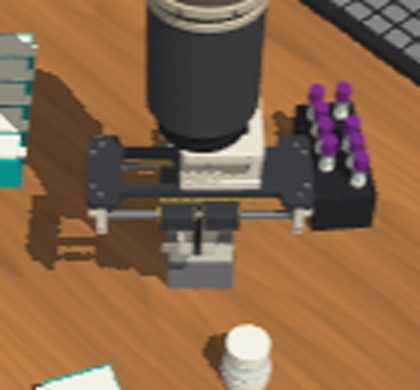

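The side crop shows the closed fingers in front of the box's -y end. The jar is clear at about (245,350), and the rack, right of the gripper, is clear too. I'll go down and start on lid 1.

Emit:
drive_tool --increments '[[[-1, 0, 0, 0.2, 0], [-1, 0, 0, 0.36, 0], [-1, -0.08, 0, 0.36, 0], [-1, -0.15, 0, 0.36, 0], [-1, -0.2, 0, 0.36, 0]]]'

```text
time_s: 4.2
tcp_pos: [0.4364, -0.1675, 0.0756]
eef_rot: [-179.9, 0.1, -132.9]
contact_force: [-0.1, -0.3, 0.6]
gripper_width: 0.0002
gripper_force: 0.2
```

```bash
python3 -c "
from h import *
where();print(to(-80,47))
b=capture('top')[130:250,190:350]
cv2.imwrite('pics/b2.png',cv2.resize(b,None,fx=3.5,fy=3.5,interpolation=2)[:,:,::-1])"
```

```text
t 4.2 by -103.0 bx -1.0 tip 64.6 rot [-1.7990e+02  8.0000e-02 -1.3295e+02] F [-0.06 -0.34  0.58] w 0.00022758469768958847
(array([-0.191, -0.01 ,  0.147]), np.float64(0.0015))
```

View pics/b2.png

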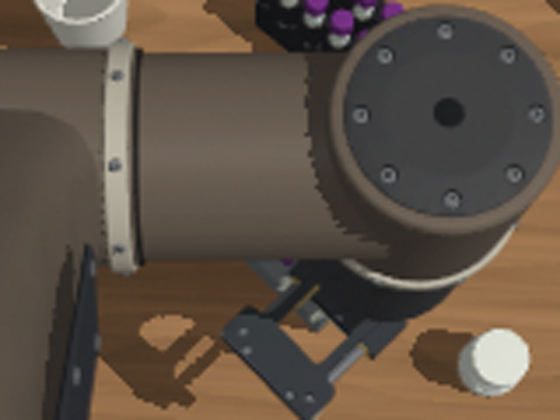

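The top view of the lids is blocked by the arm, so I'll go by position and force, and use the side view.

Emit:
drive_tool --increments '[[[-1, -0.07, 0, 0.03, 0], [-1, -0.12, 0, 0.06, 0], [-1, -0.16, 0, 0.1, 0], [-1, -0.19, 0, 0.14, 0], [-1, -0.19, 0, 0.14, 0]]]'

```text
time_s: 4.88
tcp_pos: [0.4501, -0.1513, 0.0569]
eef_rot: [179.9, -0.1, -133.0]
contact_force: [-0.8, 0.4, -0.1]
gripper_width: 0.0004
gripper_force: 0.0
```

```bash
python3 -c "
from h import *
where()
b=capture('side')[155:235,235:295]
cv2.imwrite('pics/b3.png',cv2.resize(b,None,fx=7,fy=7,interpolation=2)[:,:,::-1])"
```

```text
t 4.88 by -81.8 bx -2.2 tip 45.9 rot [ 1.7995e+02 -5.0000e-02 -1.3299e+02] F [-0.84  0.38 -0.11] w 0.0003762228205705947
```

View pics/b3.png

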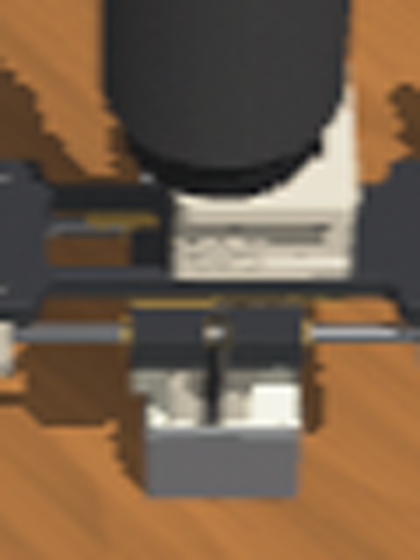

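The crop shows lid 1 folded over and nearly flat under the fingertips at about (225,410). I'll press gently, watching the force.

Emit:
drive_tool --increments '[[[-1, 0, 0, 0.01, 0], [-1, 0, 0, 0.015, 0], [-1, 0, 0, 0.02, 0], [-1, 0, 0, 0.02, 0]]]'

```text
time_s: 5.42
tcp_pos: [0.4505, -0.1515, 0.0552]
eef_rot: [-180.0, 0.0, -133.0]
contact_force: [0.9, 0.2, 0.0]
gripper_width: 0.0006
gripper_force: 0.1
```

Emit:
drive_tool --increments '[[[-1, 0, 0, 0.005, 0], [-1, 0, 0, 0.01, 0], [-1, 0, 0, 0.015, 0], [-1, 0, 0, 0.015, 0]]]'

```text
time_s: 5.92
tcp_pos: [0.4506, -0.1515, 0.0542]
eef_rot: [-180.0, 0.0, -133.0]
contact_force: [-4.5, 2.7, 11.5]
gripper_width: 0.0004
gripper_force: 5.9
```

Contact came at a tip height of 43.2 mm, so lid 1 is flat. Next is lid 2: lift, move over and push.

Emit:
drive_tool --increments '[[[-1, 0, 0, -0.15, 0], [-1, -0.06, 0, -0.15, 0], [-1, -0.12, 0, -0.15, 0], [-1, -0.18, 0, -0.14, 0], [-1, -0.24, 0, -0.11, 0]]]'

```text
time_s: 6.55
tcp_pos: [0.4704, -0.1299, 0.0661]
eef_rot: [180.0, -0.0, -133.0]
contact_force: [-0.1, 0.1, 0.1]
gripper_width: 0.0004
gripper_force: 0.3
```

Emit:
drive_tool --increments '[[[-1, -0.04, 0, 0.05, 0], [-1, -0.077, 0, 0.08, 0], [-1, -0.077, 0, 0.09, 0], [-1, -0.077, 0, 0.095, 0], [-1, -0.077, 0, 0.095, 0]]]'

```text
time_s: 7.18
tcp_pos: [0.4762, -0.1237, 0.0552]
eef_rot: [-180.0, 0.0, -133.0]
contact_force: [-0.6, 0.3, -0.1]
gripper_width: 0.0005
gripper_force: 0.0
```

```bash
python3 -c "
from h import *
where()
b=capture('side')[145:235,235:295]
cv2.imwrite('pics/b4.png',cv2.resize(b,None,fx=6,fy=6,interpolation=2)[:,:,::-1])"
```

```text
t 7.17 by -43.8 bx -2.2 tip 44.2 rot [-180.      0.   -133.01] F [-0.58  0.34 -0.11] w 0.0005492672035863782
```

View pics/b4.png

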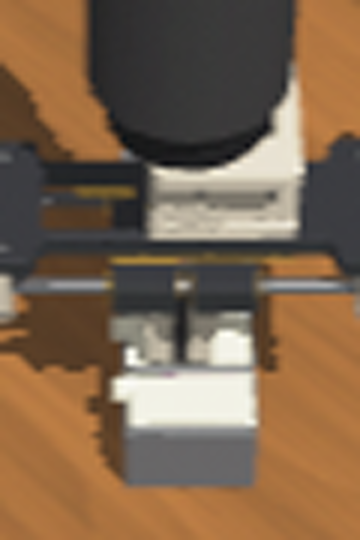

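The crop shows lid 1 flat at (190,400), with lid 2 folded under the tips at (195,345). One light press to confirm, then the same moves on lid 3.

Emit:
drive_tool --increments '[[[-1, 0, 0, 0.005, 0], [-1, 0, 0, 0.01, 0], [-1, 0, 0, 0.01, 0]]]'

```text
time_s: 7.6
tcp_pos: [0.4764, -0.1236, 0.0543]
eef_rot: [-180.0, 0.0, -133.0]
contact_force: [-0.7, 0.9, 4.1]
gripper_width: 0.0005
gripper_force: 2.2
```

Emit:
drive_tool --increments '[[[-1, 0, 0, -0.145, 0], [-1, -0.06, 0, -0.145, 0], [-1, -0.12, 0, -0.145, 0], [-1, -0.18, 0, -0.135, 0], [-1, -0.24, 0, -0.105, 0]]]'

```text
time_s: 8.22
tcp_pos: [0.4963, -0.1021, 0.0661]
eef_rot: [180.0, -0.0, -133.0]
contact_force: [0.3, -0.1, 0.9]
gripper_width: 0.0004
gripper_force: 0.3
```

Emit:
drive_tool --increments '[[[-1, -0.04, 0, 0.05, 0], [-1, -0.077, 0, 0.08, 0], [-1, -0.077, 0, 0.09, 0], [-1, -0.077, 0, 0.1, 0], [-1, -0.077, 0, 0.105, 0]]]'

```text
time_s: 8.85
tcp_pos: [0.5023, -0.0958, 0.0543]
eef_rot: [-180.0, 0.0, -133.0]
contact_force: [-2.8, 1.5, 7.5]
gripper_width: 0.0002
gripper_force: 3.6
```

Emit:
drive_tool --increments '[[[-1, 0, 0, 0, 0], [-1, 0, 0, 0, 0]]]'

```text
time_s: 9.1
tcp_pos: [0.5023, -0.0958, 0.0543]
eef_rot: [-180.0, 0.0, -133.0]
contact_force: [-0.7, 0.7, 4.6]
gripper_width: 0.0007
gripper_force: 2.6
```

Lid 3 is pressed flat at about 4.6 N, at the expected height. Next are lids 4 and 5.

Emit:
drive_tool --increments '[[[-1, 0, 0, -0.145, 0], [-1, -0.06, 0, -0.145, 0], [-1, -0.12, 0, -0.145, 0], [-1, -0.18, 0, -0.135, 0], [-1, -0.24, 0, -0.105, 0]]]'

```text
time_s: 9.72
tcp_pos: [0.5223, -0.0743, 0.0661]
eef_rot: [180.0, -0.0, -133.0]
contact_force: [-0.1, 0.0, 0.5]
gripper_width: 0.0004
gripper_force: 0.3
```

Emit:
drive_tool --increments '[[[-1, -0.04, 0, 0.05, 0], [-1, -0.077, 0, 0.08, 0], [-1, -0.077, 0, 0.09, 0], [-1, -0.077, 0, 0.1, 0], [-1, -0.077, 0, 0.105, 0]]]'

```text
time_s: 10.35
tcp_pos: [0.5283, -0.068, 0.0543]
eef_rot: [-180.0, 0.0, -133.0]
contact_force: [-2.5, 1.1, 6.5]
gripper_width: 0.0002
gripper_force: 3.4
```

Emit:
drive_tool --increments '[[[-1, 0, 0, 0, 0], [-1, 0, 0, 0, 0]]]'

```text
time_s: 10.6
tcp_pos: [0.5282, -0.068, 0.0543]
eef_rot: [-180.0, 0.0, -133.0]
contact_force: [-2.0, 0.9, 5.5]
gripper_width: 0.0002
gripper_force: 2.5
```

```bash
python3 -c "
from h import *
where()
b=capture('side')[135:235,235:305]
cv2.imwrite('pics/b5.png',cv2.resize(b,None,fx=6,fy=6,interpolation=2)[:,:,::-1])"
```

```text
t 10.6 by 32.4 bx -2.9 tip 43.3 rot [-1.7999e+02  1.0000e-02 -1.3300e+02] F [-2.02  0.95  5.46] w 0.00023136890073169032
```

View pics/b5.png

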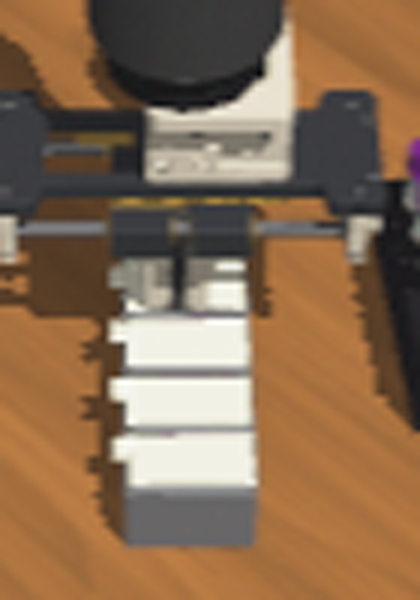

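The crop shows lids 1 to 3 flat at (190,460), (190,400) and (190,345), and lid 4 under the tips. The rack is untouched at right. Now lid 5.

Emit:
drive_tool --increments '[[[-1, 0, 0, -0.145, 0], [-1, -0.06, 0, -0.145, 0], [-1, -0.12, 0, -0.145, 0], [-1, -0.18, 0, -0.135, 0], [-1, -0.24, 0, -0.105, 0]]]'

```text
time_s: 11.28
tcp_pos: [0.5482, -0.0465, 0.0661]
eef_rot: [180.0, -0.0, -133.0]
contact_force: [0.2, -0.2, 0.6]
gripper_width: 0.0006
gripper_force: 0.3
```

Emit:
drive_tool --increments '[[[-1, -0.04, 0, 0.05, 0], [-1, -0.077, 0, 0.08, 0], [-1, -0.077, 0, 0.09, 0], [-1, -0.077, 0, 0.1, 0], [-1, -0.077, 0, 0.105, 0]]]'

```text
time_s: 11.9
tcp_pos: [0.5542, -0.0402, 0.0543]
eef_rot: [-180.0, 0.0, -133.0]
contact_force: [-2.6, 0.6, 5.9]
gripper_width: 0.0005
gripper_force: 3.1
```

Emit:
drive_tool --increments '[[[-1, 0, 0, 0, 0], [-1, 0, 0, 0, 0]]]'

```text
time_s: 12.15
tcp_pos: [0.5542, -0.0402, 0.0543]
eef_rot: [-180.0, 0.0, -133.0]
contact_force: [-1.6, -0.2, 5.0]
gripper_width: 0.0006
gripper_force: 2.5
```

Emit:
drive_tool --increments '[[[-1, 0, 0, -0.1, 0], [-1, 0, 0, -0.4, 0], [-1, 0, 0, -0.8, 0], [-1, 0, 0, -1, 0], [-1, 0, 0, -1, 0]]]'

```text
time_s: 12.78
tcp_pos: [0.5555, -0.04, 0.1769]
eef_rot: [-179.8, 0.2, -133.0]
contact_force: [0.5, 0.6, -0.0]
gripper_width: 0.0008
gripper_force: 0.0
```

Emit:
drive_tool --increments '[[[-1, 0, 0.4, 0, 0], [-1, 0, 0.8, 0, 0], [-1, 0, 1, 0, 0], [-1, 0, 1, 0, 0], [-1, 0, 1, 0, 0]]]'

```text
time_s: 13.4
tcp_pos: [0.4665, 0.0416, 0.1738]
eef_rot: [180.0, -0.0, -133.0]
contact_force: [0.9, -0.2, -0.2]
gripper_width: 0.0005
gripper_force: 0.0
```

```bash
python3 -c "
from h import *
where()
b=capture('side')[115:265,215:345]
cv2.imwrite('pics/b6.png',cv2.resize(b,None,fx=4,fy=4,interpolation=2)[:,:,::-1])"
```

```text
t 13.4 by 69.5 bx -123.1 tip 162.8 rot [ 1.8000e+02 -1.0000e-02 -1.3297e+02] F [ 0.87 -0.16 -0.21] w 0.0004502612227196949
```

View pics/b6.png

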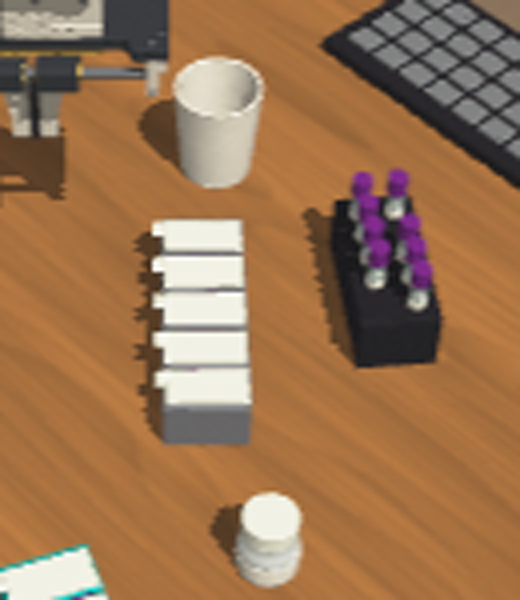

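The crop shows all five lids flat, from (200,235) to (205,385). The cup, rack and jar are in place and the hand is clear.

```bash
python3 -c "
from plant import job
print(job.close_job())"
```

```text
the job is handed in; nothing more can be done
None
```

I shut the five lids in order with light fingertip presses (11.5 N at most in the readings), and the last picture shows them all flat, the rack, cup and jar in place and the hand clear; the job is handed in at about 13.5 s, with no verdict returned.

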